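# Load a brass lock cap into the drill nest, closed end up

## Robot

A 6-joint arm with a two-finger parallel gripper is mounted at the origin on a cart in front of the work surface, level with it; the furniture and walls round the work are solid. World frame = base frame: x ahead of the robot, y to its left, z up, the work surface at z = 0. Lengths are in m, angles in rad, forces in N, time in s.
With the tool pointing down it reaches from about 0.325 to 0.75 m from the base axis. Payload 7.6 kg.
Tool frame: the origin (TCP) lies between the finger pads; the fingertips stand ctrl.tip_extent ahead of it and the grasp point (between the pads) is the TCP (ctrl.tip_extent is the distance from the TCP to the fingertips, in m); z points along the fingers, y is the line along which they close (so a half turn about z gives the same grasp; the last joint's range is limited). The gripper opens to 85 mm and grips with 20 to 120 N. Pads are 22 mm wide; open, the fingers measure 114 mm over their backs; the gripper's body (76 mm by 85 mm) begins 54 mm behind the grasp point. The pads swing forward as they close: fully open they stand 13 mm farther back than shut.
Start: joints at [-1.277, 0.052, 1.401, -0, 1.689, -0.07], TCP at [0.187, -0.491, 0.224] pointing down, gripper open.
Joint ranges: [-2.9, 2.9], [-0.91, 2.17], [0.12, 2.37], [-1.06, 4.2], [0.26, 2.73], [-2.93, 2.93]. Speed limits (rad/s): [2.57, 2.57, 3.01, 3.14, 3.14, 3.14].

## Interface

Orientations are given as a unit quaternion [x, y, z, w].
In Python, from station import ctrl gives the robot as it stands.
- The arm moves only by the tool send_rows, never from a script. Its argument "steps" is one flat list of numbers, 5 for each row, row after row: the shift along the tool's x, y, z in m, then the turn about the tool's z in degrees, then the finger opening in m, from 0 to 0.0854. A call has 1 to 5 rows; each row shifts and turns the commanded pose from where the row before left it, along the tool's axes as they then stand; what a row does not reach is not made up. A row lasts 1/12 s, in which the tool goes at most 41.7 mm and 7.16 degrees, less where a joint would pass 70% of its speed; a pose out of reach is approached as far as the arm can. A call with a gripper value outside its range is refused whole. The fingers move at their own pace and stop on an object; the grip force is fixed at half the most. Time passes only in rows, so rows that do not move let the fingers close. It gives the time, the measured TCP pose, the force, the opening and the grip force at its end, in the units of the state.
- ctrl.get_obs(): the state, without advancing time (a new reading comes with each control period).
- ctrl.read_camera(name): name is "scene" or "top"; returns (picture, depth): 400x640x3 uint8, red, green, blue; 400x640 float32, m along the optical axis (not along the pixel's ray), 0 where there is no reading.
- ctrl.camera_model(name): a dict with "camera_matrix" (3x3 intrinsics, pixels), "k1" (the pictures are not rectified: a ray, as slopes to the right and down, at radius r is drawn at 1 + k1 r^2 times it, then the intrinsics apply), "cam_to_world" (4x4, takes a point from camera to world coordinates). Camera axes: x right, y up, looking along -z (the intrinsics and any distortion apply to the point x, -y, -z); pixel columns grow to the right and rows downward; lengths in m; the calibration is good to about 2 mm. A picture is of the moment at which its call begins. camera_model takes no time and is no camera call.
- ctrl.sign_off(): hands the job in; it is judged then, once.
The state is a dict: "time_s": time; "qpos": joint angles; "qd": joint speeds; "tau": joint torques, N m; "tcp_pos": TCP position; "tcp_rot": TCP orientation; "ft_force": force on the tool from outside, world axes, zero at the start; "torque": the same for the moment, N m; "finger_gap": finger opening in m; "grip_force": force on a finger pad.
Only numpy, scipy, OpenCV 4.12 (cv2) and the standard library are available. Lean on these libraries where they do the work, as an engineer would, in place of code of your own. Each camera call takes 0.05 s, during which the arm holds its last target. There are 200 camera calls.

## Task

Two equal brass caps stand on the bench: one mouth down with its closed end up, the other mouth up. Take the one that stands with its closed end up and set it down, still closed end up, in the round pocket of the square dark steel nest so that it rests on the pocket's floor ready for drilling. Do not drop it in from above, and leave the other cap standing where it is.

Things in the scene. Friction and masses are not known exactly. Their poses are not given: they have to be found in the camera images.
- cap_mid (a point): The cap to load: a loose round brass cup, 46 mm across, 60 mm tall, wall 3.5 mm, 0.15 kg, standing mouth down on the bench (z = 0): its flat closed end, with a small dark punch mark, shows on top. Point: on its axis, half-way up (30 mm above its lower rim); z points to the closed end. Grasp it round the outside at half height or higher, in any direction, to keep the fingers clear of the nest.
- other_cap_mid (a point): The other cap: the same brass cup, standing mouth up so that its hollow shows on top; not to be moved. Point: on its axis, half-way up (30 mm above the bench). The caps, the nest, an oil bottle (114 mm tall) and a shallow tin of key blanks stand in a row across the bench (along y) in any order, at least 110 mm from centre to centre.
- pocket (a point): Centre of the floor of the nest's round pocket. Nest: fixed square dark steel block, 90 x 90 x 18 mm, a screw head at each corner. The pocket is 62 mm wide, 8 mm deep, open on top; its floor is 10 mm above the bench. A stub on the floor, 12 mm across and 5 mm high, goes inside the cap's mouth. Once seated, the cap's mid point is 30 mm above this point. z up, x and y along the block's sides.

How it is judged:
At the end, for the whole second after the job is handed in: The cap that stood mouth down is at rest on the pocket's floor: its axis within 12 mm of the pocket's centre, its mid point 25 to 36 mm above the floor, its closed end up within 10 degrees; the other cap stands within 30 mm of where it was (horizontal distance between cap_mid and pocket below 0.012 m and z of cap_mid in the frame of pocket between 0.025 and 0.036 m and angle between each of cap_mid, other_cap_mid's own z axis and vertical below 0.17 rad and linear speed of cap below 0.02 m/s and distance of other_cap_mid from where it was at the start of the episode below 0.03 m); the robot touches nothing.
It fails at once if the cap is let go in the air, more than about 35 mm above where it sits in the pocket (height (world z) of cap_mid above 0.075 m and contact force between the fingers and cap below 0.05 N).
It fails at once if the other cap is moved by more than 30 mm or tipped over (distance of other_cap_mid from where it was at the start of the episode above 0.03 m or angle between other_cap_mid's own z axis and vertical above 0.5 rad).
It also fails if it takes over 32 s, if anything falls off the work surface, if the arm or the gripper's body presses on something with over 40 N, if the wrist force passes 120 N, or if a joint passes its speed limit or range.

## Working session

There is one attempt and no reset: what is moved stays moved. The work goes in short steps, Python scripts to look and compute and a tool call to move; the robot and the scene stay as the last step left them, time stands still between calls to the robot, and variables do not carry over. Pictures are saved under pics/ and viewed, at most 10 in all, crops included, and the job is handed in when it is done.

Besides the shell and the picture viewer there is one more tool, called after ">>>" as a command line: name --argument value ..., lists and objects as JSON in quotes. send_rows: Moves the arm, as the interface text tells. Its arguments: {"type":"object","properties":{"steps":{"type":"array","items":{"type":"number"}}},"required":["steps"]}

```bash
mkdir -p pics
python3 - <<'E'
from station import ctrl
import cv2,numpy as np
o=ctrl.get_obs();print(o['time_s'],o['tcp_pos'],o['tcp_rot'],o['finger_gap'],ctrl.tip_extent)
for n in("top","scene"):
    p,d=ctrl.read_camera(n);np.savez(f'{n}.npz',p=p,d=d);cv2.imwrite(f'pics/{n}0.png',p[...,::-1]);m=ctrl.camera_model(n);print(m)
E
```

```text
0.0 [ 0.18672869 -0.49032101  0.2229463 ] [ 9.83500547e-01  1.80903297e-01 -1.01629039e-04 -8.13311965e-04] 0.08535525625779274 0.019
{'camera_matrix': array([[440.7950705 ,   0.        , 317.67914523],
       [  0.        , 440.7950705 , 198.92219103],
       [  0.        ,   0.        ,   1.        ]]), 'k1': -0.05827715494658828, 'cam_to_world': array([[ 0.03941448,  0.97785697, -0.2055292 ,  0.26179684],
       [-0.99920663,  0.03974661, -0.00251409, -0.01428695],
       [ 0.00571067,  0.20546524,  0.97864775,  0.97225075],
       [ 0.        ,  0.        ,  0.        ,  1.        ]])}
{'camera_matrix': array([[401.04917144,   0.        , 320.96582202],
       [  0.        , 401.04917144, 202.98123779],
       [  0.        ,   0.        ,   1.        ]]), 'k1': -0.013886478994857695, 'cam_to_world': array([[-0.84174576,  0.42920328, -0.32748836,  0.13008006],
       [-0.5397611 , -0.65664081,  0.52676446,  0.50061865],
       [ 0.01104682,  0.62016723,  0.78439185,  0.8229989 ],
       [ 0.        ,  0.        ,  0.        ,  1.        ]])}
```

View pics/top0.png

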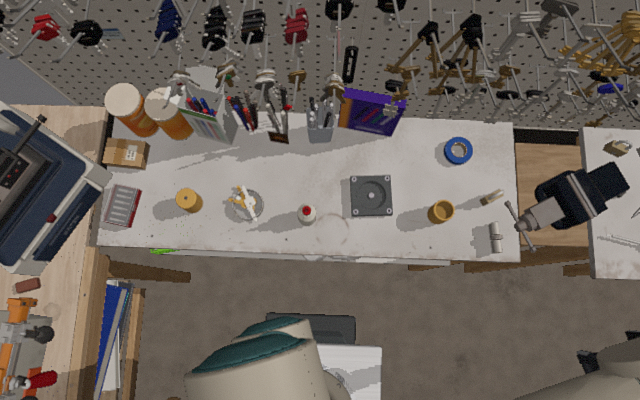

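View pics/scene0.png

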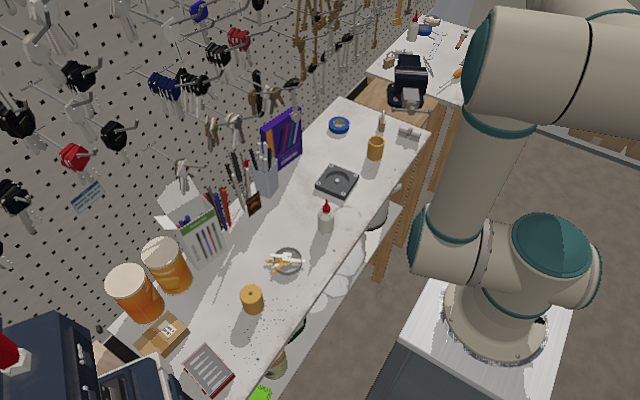

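The top view shows the closed-end cap at about (188,200), the tin at (244,203), the bottle at (307,213), the nest at (371,196) and the open cap at (441,211). The scene view agrees, with the closed cap at (252,298) and the open one at (375,148).

```bash
cat > h.py <<'E'
import numpy as np,cv2
from station import ctrl
def ray(n,u,v,z):
    m=ctrl.camera_model(n);K=m['camera_matrix'];T=m['cam_to_world']
    q=cv2.undistortPoints(np.array([[[u,v]]],float),K,np.array([m['k1'],0,0,0.]))[0,0]
    d=T[:3,:3]@[q[0],-q[1],-1];o=T[:3,3];return o+d*(z-o[2])/d[2]
def world(n,d):
    m=ctrl.camera_model(n);K=m['camera_matrix'];T=m['cam_to_world'];h,w=d.shape
    u,v=np.meshgrid(np.arange(w),np.arange(h))
    q=cv2.undistortPoints(np.stack([u,v],-1).reshape(-1,1,2).astype(float),K,np.array([m['k1'],0,0,0.])).reshape(h,w,2)
    P=np.stack([q[...,0]*d,-q[...,1]*d,-d],-1);return P@T[:3,:3].T+T[:3,3]
E
python3 - <<'E'
from h import *
for n,cs in(("top",[(188,201,.06,'cap'),(441,211,.06,'other'),(307,213,.1,'bottle'),(244,203,.03,'tin')]),("scene",[(252,298,.06,'cap'),(375,148,.06,'other'),(326,215,.1,'bottle')])):
    f=np.load(n+'.npz');p=f['p'];W=world(n,f['d'])
    for u,v,z,l in cs:
        w=22 if n=='scene' else 20
        s=np.s_[v-w:v+w,u-w:u+w];A=W[s].reshape(-1,3);k=(f['d'][s].ravel()>0)&(A[:,2]>.012)
        zt=np.percentile(A[k,2],98);t=A[k&(A[:,2]>zt-.008)]
        print(n,l,'ztop',zt,'bbox mid',(t.max(0)+t.min(0))/2,'ext',np.ptp(t,axis=0)[:2],k.sum(),len(t))
    hsv=cv2.cvtColor(p,cv2.COLOR_RGB2HSV)
# nest
for n,(u,v) in(("top",(371,196)),("scene",(337,181))):
    f=np.load(n+'.npz');g=cv2.cvtColor(f['p'],cv2.COLOR_RGB2GRAY);W=world(n,f['d'])
    s=np.s_[v-30:v+30,u-30:u+30];A=W[s].reshape(-1,3);k=(A[:,2]>.014)&(A[:,2]<.024)
    r=cv2.minAreaRect((A[k,:2]*1000).astype(np.float32));print(n,'nest',r,np.median(A[k,2]),'pocketfloor',ray(n,u,v,.01))
    c=f['p'][v-50:v+50,u-60:u+60,::-1];cv2.imwrite(f'pics/nest_{n}.png',cv2.resize(c,None,fx=5,fy=5,interpolation=cv2.INTER_CUBIC))
f=np.load('top.npz');p=f['p'];hsv=cv2.cvtColor(p,cv2.COLOR_RGB2HSV)
m=cv2.inRange(hsv,(12,90,70),(30,255,255));_,_,st,ce=cv2.connectedComponentsWithStats(m)
for a,b in zip(st,ce):
    if a[4]>100 and a[1]>150:print(a,b)
E
```

```text
top cap ztop 0.06319593692081459 bbox mid [0.44586857 0.26865923 0.06034247] ext [0.04574919 0.04617647] 493 359
top other ztop 0.06218742099112668 bbox mid [ 0.44186034 -0.28005508  0.05936673] ext [0.04546503 0.0447089 ] 357 124
top bottle ztop 0.10386807529030359 bbox mid [0.42427519 0.01054742 0.10608633] ext [0.0053405  0.00394892] 334 11
top tin ztop 0.022327674312722683 bbox mid [0.44831618 0.14872617 0.01917938] ext [0.0771874  0.07729015] 378 304
scene cap ztop 0.06226569985750044 bbox mid [0.44268319 0.26626769 0.05873514] ext [0.04496586 0.04459742] 558 367
scene other ztop 0.06100130808881108 bbox mid [ 0.4391824  -0.2795974   0.05768552] ext [0.04526686 0.04562934] 356 86
scene bottle ztop 0.10187771726819127 bbox mid [0.42347165 0.00907629 0.1043057 ] ext [0.00546992 0.00592908] 436 18
top nest ((477.9861755371094, -129.82058715820312), (91.12657165527344, 90.85713958740234), 3.85143780708313) 0.01829156148821165 pocketfloor [ 0.47540225 -0.13074617  0.01      ]
scene nest ((476.5604553222656, -132.5328369140625), (90.58038330078125, 94.37590026855469), 3.7673776149749756) 0.018420739235736727 pocketfloor [ 0.474116   -0.13283933  0.01      ]
[176 188  27  25 481] [188.68814969 200.22869023]
[428 200  27  24 478] [440.71548117 211.57322176]
[ 451  222  138   51 2149] [541.63657515 250.38529549]
[  66  247   89  153 2465] [ 95.01460446 313.93711968]
[563 263  27  13 208] [577.98557692 269.49038462]
[409 265  34   6 123] [421.30081301 267.3902439 ]
[ 122  288   22  112 1169] [132.79384089 339.7887083 ]
[  7 297  31  26 534] [ 19.04307116 308.55430712]
[  0 343  13  52 340] [  4.04411765 361.62058824]
```

View pics/nest_top.png

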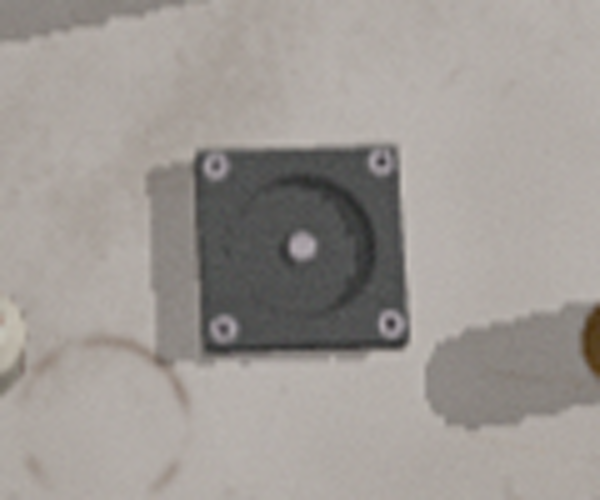

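Stub seen at crop (302,246), i.e. pixel (371.4,195.2), so the pocket is at about (0.477,-0.131). The cap is at about (0.4445,0.2675). Now moving at travel height.

>>> send_rows --steps '[0.031,-0.0204,0,0,0.085,0.031,-0.0204,0,0,0.085,0.031,-0.0204,0,0,0.085,0.031,-0.0204,0,0,0.085,0.031,-0.0204,0,0,0.085]'

```text
time_s: 0.52
tcp_pos: [0.2959, -0.3385, 0.2234]
tcp_rot: [0.984, 0.181, -0.0, -0.0]
ft_force: [-0.7, 0.1, 0.7]
finger_gap: 0.085
grip_force: 0.0
```

>>> send_rows --steps '[0.031,-0.0204,0,0,0.085,0.031,-0.0204,0,0,0.085,0.031,-0.0204,0,0,0.085,0.0188,-0.0324,0,0,0.085,0.0188,-0.0324,0,0,0.085]'

```text
time_s: 0.93
tcp_pos: [0.3728, -0.1742, 0.2232]
tcp_rot: [0.983, 0.181, -0.0, -0.0]
ft_force: [0.8, 0.4, 1.1]
finger_gap: 0.0851
grip_force: 0.0
```

>>> send_rows --steps '[0.0188,-0.0324,0,0,0.085,0.0188,-0.0324,0,0,0.085,0.0188,-0.0324,0,0,0.085,0.0188,-0.0324,0,0,0.085,0.0188,-0.0324,0,0,0.085]'

```text
time_s: 1.35
tcp_pos: [0.4025, 0.0108, 0.2236]
tcp_rot: [0.984, 0.181, 0.0, 0.0]
ft_force: [0.6, -0.8, -0.2]
finger_gap: 0.085
grip_force: 0.0
```

>>> send_rows --steps '[0.0188,-0.0324,0,0,0.085,0.0188,-0.0324,0,0,0.085,0.0188,-0.0324,0,0,0.085,0.0188,-0.0324,0,0,0.085,0.0188,-0.0324,0,0,0.085]'

```text
time_s: 1.77
tcp_pos: [0.4327, 0.1957, 0.2235]
tcp_rot: [0.983, 0.181, -0.0, 0.0]
ft_force: [1.3, -1.1, 0.3]
finger_gap: 0.085
grip_force: 0.0
```

>>> send_rows --steps '[0.0188,-0.0324,0,0,0.085,0.0188,-0.0324,0,0,0.085,0,0,0,0,0.085,0,0,0,0,0.085,0,0,0,0,0.085]'

```text
time_s: 2.18
tcp_pos: [0.4449, 0.2674, 0.2232]
tcp_rot: [0.983, 0.181, -0.001, 0.0]
ft_force: [0.9, -0.3, 0.6]
finger_gap: 0.085
grip_force: 0.0
```

>>> send_rows --steps '[0,0,0.03,0,0.085,0,0,0.03,0,0.085,0,0,0.03,0,0.085,0,0,0.02,0,0.085,0,0,0.02,0,0.085]'

```text
time_s: 2.6
tcp_pos: [0.4448, 0.266, 0.0925]
tcp_rot: [0.984, 0.18, -0.0, 0.0]
ft_force: [-0.2, 0.7, 1.6]
finger_gap: 0.0848
grip_force: 0.0
```

>>> send_rows --steps '[0,0,0.016,0,0.085,0,0,0.016,0,0.085,0,0,0.016,0,0.085,0,0,0,0,0.085,0,0,0,0,0.06]'

```text
time_s: 3.02
tcp_pos: [0.4449, 0.2665, 0.0457]
tcp_rot: [0.984, 0.18, -0.001, 0.0]
ft_force: [1.1, -0.7, 0.3]
finger_gap: 0.0748
grip_force: 0.0
```

>>> send_rows --steps '[0,0,0,0,0.055,0,0,0,0,0.05,0,0,0,0,0.046,0,0,0,0,0.042,0,0,0,0,0.038]'

```text
time_s: 3.43
tcp_pos: [0.4461, 0.2683, 0.0476]
tcp_rot: [0.983, 0.181, 0.002, -0.001]
ft_force: [-1.5, 1.4, 6.1]
finger_gap: 0.0389
grip_force: 59.0
```

>>> send_rows --steps '[0,0,0,0,0.035,0,0,0,0,0.035,0,0,0,0,0.035,0,0,0,0,0.035,0,0,0,0,0.035]'

```text
time_s: 3.85
tcp_pos: [0.446, 0.2683, 0.0476]
tcp_rot: [0.983, 0.181, 0.001, -0.0]
ft_force: [-1.3, -0.8, 7.3]
finger_gap: 0.0393
grip_force: 59.4
```

The gap reads 39 mm where 46 mm was expected, so I'll look before lifting.

Run:
```python
from h import *
out=[]
for n,(u,v) in(("top",(188,200)),("scene",(252,290))):
    p,d=ctrl.read_camera(n);np.savez(n+'1.npz',p=p,d=d)
    out.append(cv2.resize(p[v-50:v+50,u-50:u+50,::-1],(400,400),interpolation=cv2.INTER_CUBIC))
cv2.imwrite('pics/grasp.png',np.hstack(out));print(ctrl.get_obs()['tcp_pos'],ctrl.get_obs()['torque'])
```

```text
[0.44600163 0.26832103 0.04757566] [-0.03821576  0.16287115 -0.06312616]
```

View pics/grasp.png

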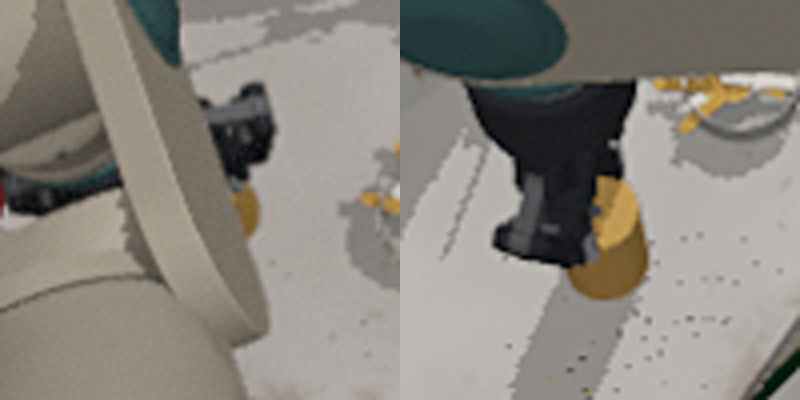

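The scene crop shows the fingers gripping an off-centre chord. The cap, with its top at about crop (615,215), bulges out toward the robot and the tin. I'll measure where the cap and gripper are.

Run:
```python
from h import *
for k in('','1'):
    f=np.load(f'scene{k}.npz');p=f['p'];W=world('scene',f['d'])
    m=cv2.inRange(cv2.cvtColor(p,cv2.COLOR_RGB2HSV),(12,90,60),(30,255,255))>0
    r=np.zeros_like(m);r[265:325,222:285]=1;A=W[m&r&(f['d']>0)];
    A=A[np.hypot(A[:,0]-.445,A[:,1]-.267)<.045]
    t=A[A[:,2]>.055];print(k,len(A),'top: x',t[:,0].min(),t[:,0].max(),'y',t[:,1].min(),t[:,1].max(),'z',t[:,2].max(),np.median(t[:,2]))
    s=A[(A[:,2]<.05)&(A[:,2]>.008)]
    M=np.c_[2*s[:,:2],np.ones(len(s))];c=np.linalg.lstsq(M,(s[:,:2]**2).sum(1),rcond=None)[0];print('side circle',c[:2],np.sqrt(c[2]+c[0]**2+c[1]**2))
    from scipy.optimize import least_squares
    print('fixed R',least_squares(lambda c:np.hypot(s[:,0]-c[0],s[:,1]-c[1])-.023,[.445,.267],loss='soft_l1',f_scale=.002).x)
    # top plane fit
    t=t[t[:,2]>.057];c=np.linalg.lstsq(np.c_[t[:,:2],np.ones(len(t))],t[:,2],rcond=None)[0];print('top slope',c)
f=np.load('scene1.npz');W=world('scene',f['d']);dark=(cv2.cvtColor(f['p'],cv2.COLOR_RGB2GRAY)<70)&(f['d']>0)
for a,b in((.03,.045),(.045,.06),(.06,.08),(.08,.1)):
    A=W[dark&(W[...,2]>a)&(W[...,2]<b)&(np.hypot(W[...,0]-.445,W[...,1]-.267)<.1)];d=A[:,:2]-[.446,.2683]
    h=np.deg2rad(20.85);tx=d@[np.cos(h),np.sin(h)];ty=d@[np.sin(h),-np.cos(h)]
    print(a,len(A),'toolx',np.percentile(tx,[2,50,98]).round(4),'tooly',np.percentile(ty,[2,50,98]).round(4)) if len(A)else 0
```

```text
560 top: x 0.42020025553340445 0.46368372874263963 y 0.2465378120644548 0.2885664010452996 z 0.06306645077447759 0.05986693315981739
side circle [0.44274429 0.26588218] 0.022510807227003438
fixed R [0.44317689 0.26547361]
top slope [ 0.00171754 -0.01297934  0.06262958]
1 380 top: x 0.419870264603742 0.4529355117268772 y 0.24465068846356958 0.2824424102849804 z 0.13250664652422517 0.06013258415990419
side circle [0.44277201 0.26555296] 0.022235510615320586
fixed R [0.44348397 0.26499928]
top slope [-0.16482688  0.48759836  0.00730641]
0.03 1 toolx [0.0003 0.0003 0.0003] tooly [-0.0191 -0.0191 -0.0191]
0.045 1 toolx [-0.0021 -0.0021 -0.0021] tooly [0.0028 0.0028 0.0028]
0.06 37 toolx [-0.0126 -0.0066 -0.0009] tooly [-0.03    0.022   0.0236]
0.08 19 toolx [-0.0127 -0.0088 -0.0053] tooly [-0.0303  0.0222  0.0238]
```

The cap hasn't moved, it stands upright, and the fingers are centred to within about 3 mm. The low gap reading looks like pad flex, so I'll lift gently and check.

>>> send_rows --steps '[0,0,-0.005,0,0.035,0,0,-0.01,0,0.035,0,0,-0.01,0,0.035,0,0,-0.01,0,0.035,0,0,-0.005,0,0.035]'

```text
time_s: 4.37
tcp_pos: [0.4458, 0.268, 0.088]
tcp_rot: [0.983, 0.181, 0.001, -0.0]
ft_force: [1.2, 0.6, -0.2]
finger_gap: 0.0388
grip_force: 60.4
```

>>> send_rows --steps '[0,0,-0.02,0,0.035,0,0,-0.03,0,0.035,0,0,-0.03,0,0.035,0,0,-0.03,0,0.035,0,0,-0.03,0,0.035]'

```text
time_s: 4.78
tcp_pos: [0.4448, 0.2675, 0.2277]
tcp_rot: [0.984, 0.181, 0.0, 0.0]
ft_force: [1.1, 0.1, -1.8]
finger_gap: 0.0393
grip_force: 60.6
```

Run:
```python
from h import *
p,d=ctrl.read_camera('scene');o=ctrl.get_obs();print(o['tcp_pos'],o['ft_force'],o['finger_gap'],o['grip_force'])
c=p[180:310,190:330,::-1];cv2.imwrite('pics/lift.png',cv2.resize(c,None,fx=4,fy=4,interpolation=cv2.INTER_CUBIC))
```

```text
[0.4467164  0.26846941 0.23497757] [0.37847262 0.94890483 4.29045509] 0.039036091543632 60.724732875823975
```

View pics/lift.png

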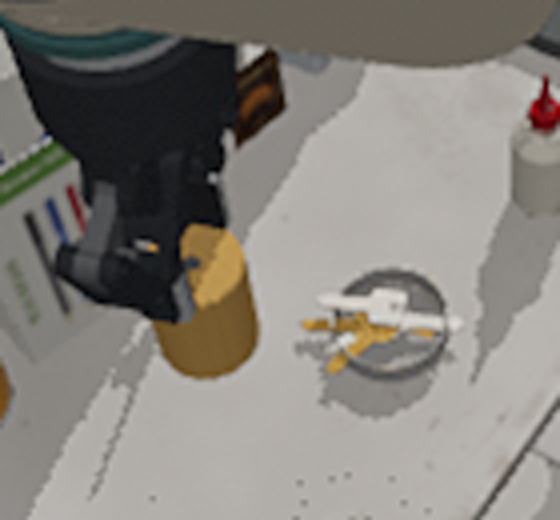

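The cap is held upright. Crop: cap at (210,300), with the bottle and tin well below it. Now carrying it to the nest.

>>> send_rows --steps '[-0.0048,0.016,0,0,0.035,-0.0095,0.032,0,0,0.035,-0.0095,0.032,0,0,0.035,-0.0095,0.032,0,0,0.035,-0.0095,0.032,0,0,0.035]'

```text
time_s: 5.25
tcp_pos: [0.4561, 0.1165, 0.2261]
tcp_rot: [0.983, 0.181, 0.0, 0.0]
ft_force: [0.4, -0.6, -1.5]
finger_gap: 0.0389
grip_force: 60.7
```

>>> send_rows --steps '[-0.0095,0.032,0,0,0.035,-0.0095,0.032,0,0,0.035,-0.0095,0.032,0,0,0.035,-0.0095,0.032,0,0,0.035,-0.0095,0.032,0,0,0.035]'

```text
time_s: 5.67
tcp_pos: [0.4686, -0.0502, 0.2262]
tcp_rot: [0.984, 0.181, 0.0, 0.0]
ft_force: [0.8, 0.4, -1.5]
finger_gap: 0.0389
grip_force: 60.7
```

>>> send_rows --steps '[-0.0095,0.032,0,0,0.035,-0.0095,0.032,0,0,0.035,-0.0048,0.016,0,0,0.035,0,0,0,0,0.035,0,0,0,0,0.035]'

```text
time_s: 6.08
tcp_pos: [0.4749, -0.1323, 0.2258]
tcp_rot: [0.984, 0.18, -0.0, -0.0]
ft_force: [-0.2, -0.2, -1.2]
finger_gap: 0.0389
grip_force: 60.7
```

>>> send_rows --steps '[0,0,0.03,0,0.035,0,0,0.03,0,0.035,0,0,0.03,0,0.035,0,0,0.03,0,0.035,0,0,0,0,0.035]'

```text
time_s: 6.5
tcp_pos: [0.4717, -0.1293, 0.0997]
tcp_rot: [0.983, 0.182, -0.005, -0.003]
ft_force: [-0.2, -0.8, -2.6]
finger_gap: 0.0392
grip_force: 60.8
```

Run:
```python
from h import *
from scipy.optimize import least_squares
p,d=ctrl.read_camera('scene');o=ctrl.get_obs();t=o['tcp_pos'];print(t,o['ft_force'],o['finger_gap'],o['grip_force'])
W=world('scene',d);m=cv2.inRange(cv2.cvtColor(p,cv2.COLOR_RGB2HSV),(12,90,60),(30,255,255))>0
A=W[m&(d>0)&(np.hypot(W[...,0]-t[0],W[...,1]-t[1])<.045)&(W[...,2]<t[2]+.03)&(W[...,2]>.02)]
print(len(A),'z',np.percentile(A[:,2],[1,99]))
s=A[A[:,2]<np.percentile(A[:,2],98)-.012]
print(len(s),'cap',least_squares(lambda c:np.hypot(s[:,0]-c[0],s[:,1]-c[1])-.023,t[:2],loss='soft_l1',f_scale=.002).x)
c=p[90:220,265:405,::-1];cv2.imwrite('pics/over.png',cv2.resize(c,None,fx=4,fy=4,interpolation=cv2.INTER_CUBIC))
```

```text
[ 0.47329806 -0.1300471   0.10328226] [-0.3168761  -0.10309653 -1.38979407] 0.039023005256082564 60.86307406425476
306 z [0.05443877 0.12158724]
225 cap [ 0.47111005 -0.13176995]
```

View pics/over.png

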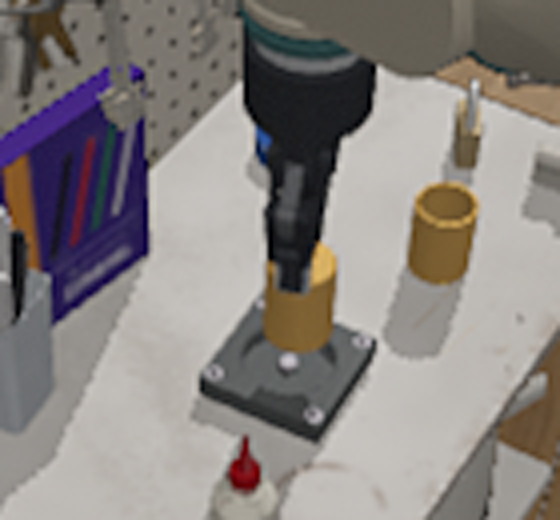

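The cap hangs over the pocket with its lower edge at about crop (298,345) and the stub showing at (288,361). The same camera puts the nest at (0.4766,-0.1325), so I'll shift +5 mm in x and lower.

>>> send_rows --steps '[0.0045,0.002,0,0,0.035,0,0,0.01,0,0.035,0,0,0.008,0,0.035,0,0,0,0,0.035,0,0,0,0,0.035]'

```text
time_s: 6.97
tcp_pos: [0.4799, -0.132, 0.0877]
tcp_rot: [0.984, 0.181, -0.0, -0.0]
ft_force: [-0.9, -0.3, -1.5]
finger_gap: 0.0394
grip_force: 60.9
```

Run:
```python
from h import *
from scipy.optimize import least_squares
p,d=ctrl.read_camera('scene');o=ctrl.get_obs();t=o['tcp_pos'];print(t,o['ft_force'],o['finger_gap'],o['grip_force'])
W=world('scene',d);m=cv2.inRange(cv2.cvtColor(p,cv2.COLOR_RGB2HSV),(12,90,60),(30,255,255))>0
A=W[m&(d>0)&(np.hypot(W[...,0]-t[0],W[...,1]-t[1])<.045)&(W[...,2]<t[2]+.03)&(W[...,2]>.02)]
print(len(A),'z',np.percentile(A[:,2],[1,99]))
s=A[A[:,2]<np.percentile(A[:,2],98)-.012]
for a,b in((0,50),(50,100),(0,100)):
    l,h=np.percentile(s[:,2],[a,b]);q=s[(s[:,2]>=l)&(s[:,2]<=h)]
    print(np.mean(q[:,2]),'cap',least_squares(lambda c:np.hypot(q[:,0]-c[0],q[:,1]-c[1])-.023,t[:2],loss='soft_l1',f_scale=.002).x)
```

```text
[ 0.48010749 -0.13210882  0.08808293] [ 0.5631704  -0.21101123 -1.23866973] 0.0389298049846096 60.87029814720154
295 z [0.04169658 0.10271493]
0.05459222041859046 cap [ 0.47937156 -0.13426505]
0.07872548353158058 cap [ 0.47945316 -0.13498906]
0.0666583757172432 cap [ 0.47941066 -0.13461105]
```

>>> send_rows --steps '[-0.002,-0.003,0.006,0,0.035,0,0,0.008,0,0.035,0,0,0.006,0,0.035,0,0,0.004,0,0.035,0,0,0,0,0.035]'

```text
time_s: 7.43
tcp_pos: [0.4763, -0.1297, 0.0623]
tcp_rot: [0.984, 0.181, -0.001, -0.001]
ft_force: [-0.1, 0.5, -2.2]
finger_gap: 0.0388
grip_force: 60.9
```

>>> send_rows --steps '[0,0,0.002,0,0.035,0,0,0,0,0.035,0,0,0.001,0,0.035,0,0,0,0,0.035,0,0,0,0,0.035]'

```text
time_s: 7.85
tcp_pos: [0.4772, -0.13, 0.061]
tcp_rot: [0.983, 0.181, 0.0, 0.0]
ft_force: [-1.7, -0.3, -1.2]
finger_gap: 0.0391
grip_force: 60.9
```

>>> send_rows --steps '[0,0,0.001,0,0.035,0,0,0,0,0.035,0,0,0.001,0,0.035,0,0,0,0,0.035,0,0,0,0,0.035]'

```text
time_s: 8.27
tcp_pos: [0.4771, -0.13, 0.0587]
tcp_rot: [0.983, 0.181, -0.0, 0.0]
ft_force: [0.2, -0.2, -1.0]
finger_gap: 0.0392
grip_force: 60.9
```

>>> send_rows --steps '[0,0,0.001,0,0.035,0,0,0,0,0.035,0,0,0,0,0.035]'

```text
time_s: 8.52
tcp_pos: [0.4771, -0.13, 0.0578]
tcp_rot: [0.983, 0.181, 0.0, 0.0]
ft_force: [0.5, 0.9, -1.3]
finger_gap: 0.0391
grip_force: 61.0
```

Run:
```python
from h import *
from scipy.optimize import least_squares
p,d=ctrl.read_camera('scene');o=ctrl.get_obs();t=o['tcp_pos'];print(o['time_s'],t,o['ft_force'],o['finger_gap'],o['grip_force'])
W=world('scene',d);m=cv2.inRange(cv2.cvtColor(p,cv2.COLOR_RGB2HSV),(12,90,60),(30,255,255))>0
A=W[m&(d>0)&(np.hypot(W[...,0]-t[0],W[...,1]-t[1])<.045)&(W[...,2]<t[2]+.03)&(W[...,2]>.012)]
print(len(A),'z',np.percentile(A[:,2],[1,90,99]))
s=A[A[:,2]<np.percentile(A[:,2],98)-.012]
print('cap',least_squares(lambda c:np.hypot(s[:,0]-c[0],s[:,1]-c[1])-.023,t[:2],loss='soft_l1',f_scale=.002).x)
```

```text
8.5667 [ 0.47714705 -0.13001165  0.05785122] [ 0.47505022 -0.65356356 -1.57848212] 0.03901389816421469 61.025991439819336
281 z [0.01323798 0.07107881 0.07358604]
cap [ 0.47685895 -0.13247213]
```

>>> send_rows --steps '[0,0,0.001,0,0.035,0,0,0,0,0.035,0,0,0,0,0.035]'

```text
time_s: 8.82
tcp_pos: [0.4776, -0.1299, 0.0577]
tcp_rot: [0.983, 0.181, 0.001, 0.0]
ft_force: [-0.6, 1.6, 5.5]
finger_gap: 0.039
grip_force: 61.9
```

>>> send_rows --steps '[0,0,0.001,0,0.035,0,0,0,0,0.035,0,0,0,0,0.035]'

```text
time_s: 9.07
tcp_pos: [0.4779, -0.1298, 0.0576]
tcp_rot: [0.983, 0.181, 0.001, 0.0]
ft_force: [-3.4, 3.0, 10.6]
finger_gap: 0.0381
grip_force: 62.7
```

It made contact at the predicted height, so I'm opening gradually.

>>> send_rows --steps '[0,0,-0.001,0,0.042,0,0,0,0,0.046,0,0,0,0,0.05,0,0,0,0,0.055,0,0,0,0,0.065]'

```text
time_s: 9.48
tcp_pos: [0.477, -0.13, 0.0566]
tcp_rot: [0.984, 0.181, -0.0, -0.0]
ft_force: [0.7, -0.1, 0.6]
finger_gap: 0.0641
grip_force: 0.0
```

>>> send_rows --steps '[0,0,0,0,0.085,0,0,0,0,0.085,0,0,0,0,0.085,0,0,0,0,0.085,0,0,0,0,0.085]'

```text
time_s: 9.9
tcp_pos: [0.4771, -0.13, 0.0568]
tcp_rot: [0.984, 0.181, 0.0, 0.0]
ft_force: [-0.3, 0.5, -0.6]
finger_gap: 0.0852
grip_force: 0.0
```

>>> send_rows --steps '[0,0,-0.01,0,0.085,0,0,-0.02,0,0.085,0,0,-0.03,0,0.085,0,0,-0.03,0,0.085,0,0,-0.03,0,0.085]'

```text
time_s: 10.32
tcp_pos: [0.4769, -0.1299, 0.179]
tcp_rot: [0.984, 0.181, 0.0, 0.0]
ft_force: [0.4, -0.0, -0.6]
finger_gap: 0.085
grip_force: 0.0
```

>>> send_rows --steps '[0,0,-0.03,0,0.085,-0.03,0,-0.02,0,0.085,-0.03,0,0,0,0.085,0,0,0,0,0.085,0,0,0,0,0.085]'

```text
time_s: 10.73
tcp_pos: [0.4205, -0.1517, 0.2281]
tcp_rot: [0.984, 0.18, 0.001, 0.001]
ft_force: [0.2, 0.1, -0.7]
finger_gap: 0.0849
grip_force: 0.0
```

Run:
```python
from h import *
from scipy.optimize import least_squares
p,d=ctrl.read_camera('scene');o=ctrl.get_obs();print(o['time_s'],o['tcp_pos'],o['ft_force'],o['finger_gap'])
W=world('scene',d);m=cv2.inRange(cv2.cvtColor(p,cv2.COLOR_RGB2HSV),(12,90,60),(30,255,255))>0
for c0 in((.477,-.132),(.44,-.28)):
    A=W[m&(d>0)&(np.hypot(W[...,0]-c0[0],W[...,1]-c0[1])<.045)&(W[...,2]<.09)&(W[...,2]>.012)]
    s=A[(A[:,2]<.055)]
    print(len(A),'z',np.percentile(A[:,2],[1,90,99]),least_squares(lambda c:np.hypot(s[:,0]-c[0],s[:,1]-c[1])-.023,c0,loss='soft_l1',f_scale=.002).x)
c=p[90:220,265:405,::-1];cv2.imwrite('pics/done.png',cv2.resize(c,None,fx=4,fy=4,interpolation=cv2.INTER_CUBIC))
```

```text
10.7833 [ 0.42099135 -0.15141261  0.22752808] [ 0.80860845 -0.38962645 -0.42406653] 0.08489525852436762
393 z [0.01349625 0.07139132 0.07302123] [ 0.47641713 -0.13185814]
320 z [0.01250293 0.0586686  0.06198472] [ 0.44034759 -0.27991934]
```

View pics/done.png

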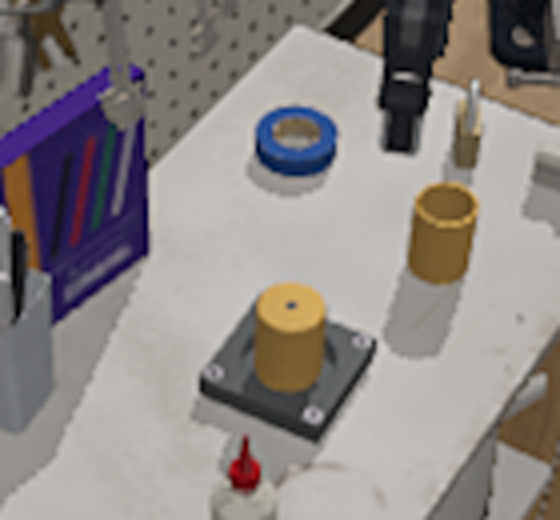

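The cap at crop (290,335) is upright in the pocket, and the other cap at (442,232) hasn't moved. Handing in.

```bash
python3 -c "
from station import ctrl
print(ctrl.sign_off())"
```

```text
the job is handed in; nothing more can be done
None
```

The cap is seated closed end up in the nest's pocket, within about 1 mm of centre by my last camera measurement; the other cap is where it was, the gripper is clear, and the job was handed in at 10.8 s (no verdict was returned).

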